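# Sort the dough tampers into their block

## Robot

A 7-joint arm with a two-finger parallel gripper is mounted at the origin on a cart in front of the work surface, level with it; the furniture and walls round the work are solid. World frame = base frame: x ahead of the robot, y to its left, z up, the work surface at z = 0. Lengths are in m, angles in rad, forces in N, time in s.
With the tool pointing down it reaches from about 0.4 to 0.875 m from the base axis. Payload 6.5 kg.
Tool frame: the origin (TCP) lies at the very end of the fingers, on their centre line; the grasp point (between the pads) lies 19 mm behind it; z points along the fingers, y is the line along which they close (so a half turn about z gives the same grasp; the last joint's range is limited). The gripper opens to 88 mm and grips with 3 to 60 N. Pads are 18 mm wide; open, the fingers measure 123 mm over their backs; the gripper's body (75 mm by 187 mm) begins 45 mm behind the grasp point.
Start: joints at [1.223, 0.536, -0.004, 1.538, 0.003, 1.067, -0.071], TCP at [0.181, -0.624, 0.208] pointing down, gripper open.
Joint ranges: [-2.7, 2.7], [-0.37, 2.16], [-1.27, 1.26], [0.24, 2.4], [-1.31, 4.45], [0.19, 1.91], [-2.76, 2.76]. Speed limits (rad/s): [2.39, 2.39, 3.14, 3.14, 3.14, 3.14, 3.14].

## Interface

Orientations are given as a rotation vector (axis times angle).
In Python, from plant import robot, eyes gives the robot as it stands.
- The arm moves only by the tool move_arm, never from a script. Its argument "rows" is a list of rows, each a list of 3 entries, a list of its own where there are three numbers: the shift along the tool's x, y, z in m, then the turn, a rotation vector about the tool's x, y, z in degrees, then the closure, from 0 (fully open) to 1 (shut). A call has 1 to 8 rows; each row is the pose to reach, as a shift and turn from the pose commanded when the call began, along the tool's axes at that moment; what a row does not reach only later rows make up. A row lasts 1/10 s, in which the tool goes at most 50 mm and 8.59 degrees, less where a joint would pass 70% of its speed; a pose out of reach is approached as far as the arm can. A call with a gripper value outside its range is refused whole. The fingers move at their own pace and stop on an object; "grip_force" is the grip in N (left out, the last holds). Time passes only in rows, so rows that repeat a pose let the fingers close. It gives the time, the measured TCP pose, the force, the opening and the grip force at its end, in the units of the state.
- robot.get_state(): the state, without advancing time (a new reading comes with each control period).
- eyes.camera(name): name is "scene" or "top" or "wrist"; returns a dict with "frame" (420x560x3 uint8, red, green, blue), "K" (3x3 intrinsics, pixels), "position" and "orientation" of the camera in the world. Camera axes: x right, y up, looking along -z (the intrinsics and any distortion apply to the point x, -y, -z); pixel columns grow to the right and rows downward; lengths in m; the calibration is good to about 2 mm. A picture is of the moment at which its call begins. There is no depth.
- robot.sign_off(): hands the job in; it is judged then, once.
The state is a dict: "time": time; "q": joint angles; "joint_vel": joint speeds; "joint_torque": joint torques, N m; "eef_pos": TCP position; "ee_rot": TCP orientation; "force": force on the tool from outside, world axes, zero at the start; "wrist_torque": the same for the moment, N m; "finger_gap": finger opening in m; "grip_force": force on a finger pad.
Only numpy, scipy, OpenCV 4.12 (cv2) and the standard library are available. Lean on these libraries where they do the work, as an engineer would, in place of code of your own. Each camera call takes 0.05 s, during which the arm holds its last target. There are 200 camera calls.

## Task

One of the wooden dough tampers has been left in the widest hole of the storage block, which is too big for it: move it into the empty hole that fits its diameter, then stand the widest tamper from the open worktop in the widest hole, both right down and upright. Leave the tamper standing by itself at the back, which still has to be washed, and the one in the narrowest hole where they are.

Things in the scene. Friction and masses are not known exactly. Their poses are not given: they have to be found in the camera images.
- block_top (a point): Storage block of pale wood, fixed, 84 x 224 mm and 45 mm high, with one row of four round holes in order of size; they go right through, so a tamper in a hole stands on the worktop (z = 0) and its shoulder shows 15 mm above the block. Point at the centre of the top face; y runs along the row towards the narrowest hole, x across it, z up. Wall cabinets hang 0.46 m above the back of the worktop, from about 0.6 m in front of the robot on.
- hole_24 (a point): Centre of the mouth, at the block's top face, of the narrowest hole: 27 mm wide, for the 24 mm tamper, with a 3 mm chamfered rim, 45 mm deep down to the worktop. Its y axis runs along the row towards the narrowest hole; the next holes' centres are 44 to 60 mm away.
- hole_32 (a point): Centre of the mouth, at the block's top face, of the second narrowest hole: 35 mm wide, for the 32 mm tamper, with a 3 mm chamfered rim, 45 mm deep down to the worktop. Its y axis runs along the row towards the narrowest hole; the next holes' centres are 44 to 60 mm away.
- hole_40 (a point): Centre of the mouth, at the block's top face, of the second widest hole: 43 mm wide, for the 40 mm tamper, with a 3 mm chamfered rim, 45 mm deep down to the worktop. Its y axis runs along the row towards the narrowest hole; the next holes' centres are 44 to 60 mm away.
- hole_48 (a point): Centre of the mouth, at the block's top face, of the widest hole: 51 mm wide, for the 48 mm tamper, with a 3 mm chamfered rim, 45 mm deep down to the worktop. Its y axis runs along the row towards the narrowest hole; the next holes' centres are 44 to 60 mm away.
- tamper_24_mid (a point): 125 mm tall turned-wood dough tamper: flat-footed cylindrical pressing end 24 mm in diameter from the foot to 60 mm up (4 mm chamfer round the foot), a 17 mm waist, and on top a barrel grip 26 mm in diameter from 89 to 121 mm up. The point is on its axis, half-way up (62.5 mm above the foot, 62.5 mm below the top); its z axis points up. Already in its own, the narrowest, hole; stays there. 60 g.
- tamper_32_mid (a point): 125 mm tall turned-wood dough tamper: flat-footed cylindrical pressing end 32 mm in diameter from the foot to 60 mm up (4 mm chamfer round the foot), a 17 mm waist, and on top a barrel grip 26 mm in diameter from 89 to 121 mm up. The point is on its axis, half-way up (62.5 mm above the foot, 62.5 mm below the top); its z axis points up. Starts either alone at the back of the worktop or standing in the widest hole of the block (it swaps places with the 40 mm one). About 80 g.
- tamper_40_mid (a point): 125 mm tall turned-wood dough tamper: flat-footed cylindrical pressing end 40 mm in diameter from the foot to 60 mm up (4 mm chamfer round the foot), a 17 mm waist, and on top a barrel grip 26 mm in diameter from 89 to 121 mm up. The point is on its axis, half-way up (62.5 mm above the foot, 62.5 mm below the top); its z axis points up. Starts either alone at the back of the worktop or standing in the widest hole of the block (it swaps places with the 32 mm one). About 110 g.
- tamper_48_mid (a point): 125 mm tall turned-wood dough tamper: flat-footed cylindrical pressing end 48 mm in diameter from the foot to 60 mm up (4 mm chamfer round the foot), a 17 mm waist, and on top a barrel grip 26 mm in diameter from 89 to 121 mm up. The point is on its axis, half-way up (62.5 mm above the foot, 62.5 mm below the top); its z axis points up. The widest one; starts alone on the open worktop to the left of the block. About 150 g.
There are look-alikes about, which are no part of the job. Leave any red or yellow look-alike of the part that bears tamper_48_mid alone.

How it is judged:
By the outcome, as a careful person would: the job done as asked, in the order asked, and still so for the second after the job is handed in, with the robot touching nothing.
It also fails if it takes over 64 s, if anything falls off the work surface, if the arm or the gripper's body presses on something with over 40 N, if the wrist force passes 120 N, or if a joint passes its speed limit or range.

## Working session

There is one attempt and no reset: what is moved stays moved. The work goes in short steps, Python scripts to look and compute and a tool call to move; the robot and the scene stay as the last step left them, time stands still between calls to the robot, and variables do not carry over. Pictures are saved under pics/ and viewed, at most 11 in all, crops included, and the job is handed in when it is done.

Besides the shell and the picture viewer there is one more tool, called after "Request:" as name([rows], argument=value, ...), one row to a line, values as JSON. move_arm: Moves the arm, as the interface text tells. Its arguments: {"type":"object","properties":{"rows":{"type":"array"},"grip_force":{"type":"number"}},"required":["rows"]}

```bash
mkdir -p pics
cat > h.py <<'E'
import numpy as np, cv2
from scipy.spatial.transform import Rotation as R
from plant import robot, eyes
def cam(n):
    c=eyes.camera(n); o=np.array(c["orientation"],float)
    c["Rm"]=o if o.shape==(3,3) else (R.from_rotvec(o).as_matrix() if o.size==3 else R.from_quat(o).as_matrix())
    c["position"]=np.array(c["position"]); c["K"]=np.array(c["K"]); return c
def ray(c,u,v):
    d=np.linalg.inv(c["K"])@[u,v,1]; return c["Rm"]@np.array([d[0],-d[1],-d[2]])
def onz(c,u,v,z):
    d=ray(c,u,v); return c["position"]+d*(z-c["position"][2])/d[2]
def proj(c,p):
    q=c["Rm"].T@(np.array(p)-c["position"]); q=c["K"]@[q[0],-q[1],-q[2]]; return q[:2]/q[2]
def tri(c1,p1,c2,p2):
    a,b=ray(c1,*p1),ray(c2,*p2); a/=np.linalg.norm(a); b/=np.linalg.norm(b)
    s,t=np.linalg.lstsq(np.c_[a,-b],c2["position"]-c1["position"],rcond=None)[0]
    x,y=c1["position"]+s*a,c2["position"]+t*b
    return (x+y)/2,np.linalg.norm(x-y)
def save(n,im): cv2.imwrite("pics/"+n,cv2.cvtColor(im,cv2.COLOR_RGB2BGR))
E
python3 - <<'E'
from h import *
print(robot.get_state())
fs=[]
for n in ["scene","top","wrist"]:
    c=cam(n); print(n,{k:v for k,v in c.items() if k!="frame"})
    save(n+"0.png",c["frame"])
E
```

```text
{'time': 0.0, 'q': array([ 1.22279572,  0.53718397, -0.004422  ,  1.53883193,  0.00258317,
        1.06731108, -0.07115121]), 'joint_vel': array([-0.00044416,  0.00027841, -0.00022507,  0.00060475, -0.00126686,
       -0.00078965, -0.00046456]), 'joint_torque': array([-2.95645509e-05, -5.70976174e+01,  9.91004370e-01, -2.51597553e+01,
       -5.62397903e-02,  1.76912709e-02,  1.56173082e-04]), 'eef_pos': array([ 0.18054873, -0.62373837,  0.20744381]), 'ee_rot': array([-3.10876403e+00, -4.41103438e-01,  5.67684482e-04]), 'force': array([ 0.40206936, -0.89574727, -0.22128697]), 'wrist_torque': array([ 0.02463076, -0.01582944, -0.03214267]), 'grip_force': 0.0, 'finger_gap': 0.08773064706915906}
scene {'K': array([[442.32325843,   0.        , 274.85041678],
       [  0.        , 442.32325843, 205.05688313],
       [  0.        ,   0.        ,   1.        ]]), 'position': array([ 0.2287793 , -0.52873099,  0.72661187]), 'orientation': array([ 0.80608667, -0.19365596, -0.39630891]), 'Rm': array([[ 0.90937343,  0.27013455, -0.31633413],
       [-0.41555886,  0.62417996, -0.66159671],
       
[... 257 characters left out ...]
7036]), 'orientation': array([ 0.0505026 , -0.05081165, -1.59791728]), 'Rm': array([[-2.76966201e-02,  9.97552539e-01, -6.42014691e-02],
       [-9.99616134e-01, -2.76840303e-02,  1.08585732e-03],
       [-6.94155689e-04,  6.42068989e-02,  9.97936367e-01]])}
wrist {'K': array([[351.77938288,   0.        , 281.20148889],
       [  0.        , 351.77938288, 211.62477155],
       [  0.        ,   0.        ,   1.        ]]), 'position': array([ 0.24302956, -0.60463287,  0.38367889]), 'orientation': array([-0.21994146,  0.16745301, -1.28051899]), 'Rm': array([[ 0.27875394,  0.92850605,  0.24530136],
       [-0.96036104,  0.26996038,  0.06948423],
       [-0.00170512, -0.25494687,  0.96695356]])}
```

View pics/scene0.png

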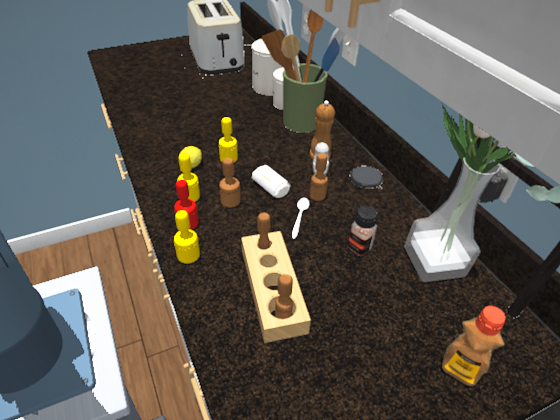

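View pics/top0.png

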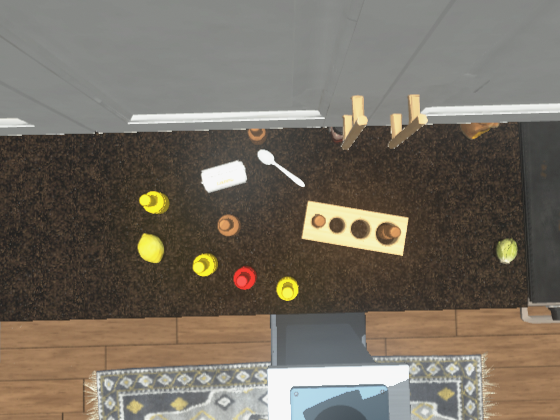

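The scene view shows three brown tampers. One stands in the block's widest hole at scene (284,295) / top (389,232). One is on the open worktop left of the block at scene (230,183) / top (228,226), and I take it as the 48. One is at the back at scene (319,178) / top (257,134). The 24 is at scene (264,230). The yellow and red ones are look-alikes. I'll confirm this with an enlarged crop and measure.

Run:
```python
from h import *
s,t=cam("scene"),cam("top")
a=cv2.resize(s["frame"][140:345,195:345],None,fx=2.9,fy=2.9,interpolation=cv2.INTER_CUBIC)
b=cv2.resize(t["frame"][120:260,215:415],None,fx=1.8,fy=1.8,interpolation=cv2.INTER_CUBIC)
out=np.zeros((600,800,3),np.uint8); out[:a.shape[0],:a.shape[1]]=a[:600]; out[:b.shape[0],440:440+b.shape[1]]=b; save("crop1.png",out)
for n,c in (("s",s),("t",t)):
    h=cv2.cvtColor(c["frame"],cv2.COLOR_RGB2HSV)
    brown=cv2.inRange(h,(3,110,60),(14,230,220)); pale=cv2.inRange(h,(15,50,130),(28,170,255))
    for nm,m in (("brown",brown),("pale",pale)):
        k,l,st,ce=cv2.connectedComponentsWithStats(m)
        for i in range(1,k):
            if st[i,4]>80 and st[i,1]<345 and st[i,1]>100: print(n,nm,st[i],ce[i].round(1))
            if st[i,4]>1500 and nm=="pale" and 200<ce[i][0]<420:
                cs,_=cv2.findContours((l==i).astype(np.uint8),cv2.RETR_EXTERNAL,2); 
                print(cv2.approxPolyDP(cv2.convexHull(cs[0]),5,True)[:,0].tolist())
```

```text
s brown [311 113  21  32 159] [320.8 130.4]
s brown [309 154  19  47 601] [318.9 180. ]
s brown [219 160  22  48 732] [229.3 186. ]
s brown [257 212  14  37 400] [263.4 229.3]
s brown [   15   221   188   199 13517] [128.4 315.7]
s brown [349 236  16  15  95] [356.2 243.9]
s brown [275 275  18  44 594] [283.8 297.7]
s brown [ 444  306   62   75 1477] [477.2 341.1]
s pale [316 103  18  14 117] [324.9 110.4]
s pale [101 104  11  25  98] [105.9 115.9]
s pale [115 154  13  26 109] [120.6 166.7]
s pale [131 208  39  99 680] [149.4 253.3]
s pale [ 241  231   70  111 4012] [274.1 286.4]
[[280, 231], [310, 320], [307, 333], [265, 341], [241, 238]]
t brown [462 123  30  14 190] [474.1 127.7]
t brown [248 129  17  12  91] [256.4 135.2]
t brown [217 214  23  23 365] [228.3 225.3]
t brown [378 224  22  16 177] [388.6 232.2]
t brown [232 265  25  25 118] [245.9 274.9]
t brown [471 309  49  27 361] [491.  319.3]
t brown [178 317  48  26 372] [195.6 327.4]
t brown [500 322  22  12  87] [510.7 327.5]
t brown [484 334  38   9  97] [502.2 337.6]
t brown [492 339  44  16 211] [514.8 346.6]
t brown [504 340  56  44 659] [540.3 363.2]
t pale [390 113  15  26 253] [395.7 124. ]
t pale [ 301  200  108   56 3237] [352.5 227.3]
[[307, 202], [407, 217], [402, 255], [301, 238]]
t pale [456 309  43  27 405] [472.1 319.8]
t pale [ 444  308  116  112 2739] [505.1 359. ]
t pale [409 311  26   9  89] [421.5 313.4]
t pale [435 310  21  28 145] [448.3 319.9]
t pale [187 315  83  25 783] [230.3 325. ]
t pale [372 316  39  15 161] [393.7 323.8]
t pale [   0  318  176  102 5796] [ 71.1 360.9]
t pale [430 318  20  10  89] [438.2 323.1]
t pale [177 342  29  22 197] [192.8 353.5]
t pale [220 344  16  18  90] [227.  354.5]
```

View pics/crop1.png

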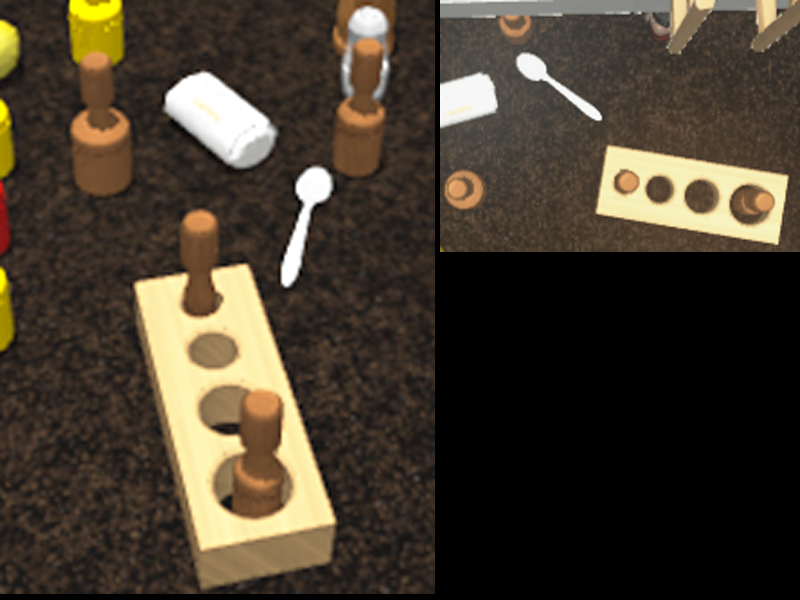

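The crop confirms it. The shoulder in the widest hole is about 50 px of the 79 px hole, so roughly 32 mm. The back tamper is about 48 px against 58 px for the left one, so about 40 mm. Next I'll get the numbers.

Run:
```python
from h import *
s,t=cam("scene"),cam("top")
S=[(241.9,237.6),(280.9,231.4),(310.2,319.3),(262.9,328)];T=[(301,238),(307,202),(407.5,217),(402.5,255)]
for a,b in zip(S,T): p,e=tri(s,a,t,b); print("corner",p.round(4),round(e,4))
P=np.array([onz(t,*b,.045)[:2] for b in T]); print("top z=.045",P.round(4).tolist(),"centre",P.mean(0)); 
P2=np.array([onz(s,*b,.045)[:2] for b in S]); print("scn z=.045",P2.round(4).tolist(),P2.mean(0))
for nm,P in(("t",P),("s",P2)):
    ax=(P[0]+P[1]-P[2]-P[3])/2; print(nm,"len",np.linalg.norm(ax),"wid",np.linalg.norm((P[1]+P[2]-P[0]-P[3])/2),"ang",np.degrees(np.arctan2(ax[1],ax[0])))
# holes in top view: non-pale inside block hull
for n,c,C,mn in(("t",t,T,60),("s",s,S,60)):
    h=cv2.cvtColor(c["frame"],cv2.COLOR_RGB2HSV); m=np.zeros(h.shape[:2],np.uint8); cv2.fillConvexPoly(m,np.array(C).round().astype(int),255)
    m=cv2.erode(m,np.ones((3,3))); g=((h[...,2]<170)&(m>0)).astype(np.uint8)
    cs,_=cv2.findContours(g,cv2.RETR_EXTERNAL,cv2.CHAIN_APPROX_NONE)
    for k in cs:
        if cv2.contourArea(k)>mn:
            e=cv2.fitEllipse(k); p=onz(c,*e[0],.045); print(n,"hole",np.round(e[0],1),np.round(e[1],1),p.round(4), "major mm",1000*max(e[1])/c["K"][0,0]*abs(c["Rm"][:,2]@(p-c["position"])))
# tamper tops: crop coordinates
A={"48":((97,62),(458,188)),"32h":((262,402),(764,201)),"24":((199,220),(628,179))}
for k,(a,b) in A.items():
    a=(195+a[0]/2.9,140+a[1]/2.9); b=(215+(b[0]-440)/1.8,120+b[1]/1.8); p,e=tri(s,a,t,b); print(k,"top",p.round(4),round(e,4),onz(t,*b,.125).round(4),onz(s,*a,.125).round(4))
for k,a,w,z in(("48",(102,135),58,.06),("32h",(259,474),50,.06),("back",(359,118),49,.06)):
    a=(195+a[0]/2.9,140+a[1]/2.9); p=onz(s,*a,z); print(k,"shoulder",p.round(4),"dia mm",w/2.9/442.3*1000*abs(s["Rm"][:,2]@(p-s["position"])))
```

```text
corner [0.4409 0.0743 0.0414] 0.0022
corner [0.5218 0.0579 0.0421] 0.0061
corner [ 0.4797 -0.1614  0.0444] 0.0002
corner [ 0.3959 -0.1458  0.0481] 0.0017
top z=.045 [[0.4399, 0.0748], [0.5188, 0.0592], [0.4796, -0.1613], [0.3965, -0.1468]] centre [ 0.45870359 -0.04350535]
scn z=.045 [[0.4408, 0.0708], [0.5235, 0.0544], [0.4795, -0.1618], [0.3958, -0.1438]] [ 0.45991305 -0.04509955]
t len 0.22483915369596974 wid 0.08233756261739274 ang 79.41430002388508
s len 0.21987349084082616 wid 0.08493218104936451 ang 78.33656291925988
t hole [386.3 233.3] [21.1 21.6] [ 0.445 -0.113  0.045] major mm 47.62659508094936
t hole [359.9 228.7] [17.8 18.2] [ 0.4568 -0.0555  0.045 ] major mm 40.10833275725588
t hole [336.6 224.8] [14.3 14.7] [ 0.4667 -0.0044  0.045 ] major mm 32.47032089901734
s hole [279.9 295.8] [28.1 47.4] [ 0.4515 -0.0946  0.045 ] major mm 87.98706521668637
s hole [267.9 260.5] [11.2 15.9] [ 0.4656 -0.008   0.045 ] major mm 31.79080898416431
s hole [263.9 241.9] [12.5 13.5] [0.4782 0.0411 0.045 ] major mm 28.119171161506646
48 top [0.4736 0.2322 0.1221] 0.0016 [0.4728 0.2321 0.125 ] [0.4732 0.2282 0.125 ]
32h top [ 0.4487 -0.1166  0.124 ] 0.0008 [ 0.4484 -0.1162  0.125 ] [ 0.4487 -0.1174  0.125 ]
24 top [0.477  0.0381 0.1238] 0.0016 [0.4777 0.0379 0.125 ] [0.4758 0.0373 0.125 ]
48 shoulder [0.4702 0.2183 0.06  ] dia mm 46.29607457732838
32h shoulder [ 0.4469 -0.1222  0.06  ] dia mm 30.841648407856667
back shoulder [0.6695 0.1557 0.06  ] dia mm 39.938341906365146
```

The triangulated heights check out: block top about 0.044 m, tamper tops about 0.123 m, hole widths about 32, 40 and 48 mm. The one in the widest hole is the 32 mm tamper, so it goes to hole_32. I'll hover over it first.

```bash
cat >> h.py <<'E'
def go(x,y,z,yaw):
    "tool y (closing axis) at world angle yaw deg, tool z down"
    s=robot.get_state(); M=R.from_rotvec(s["ee_rot"]).as_matrix()
    a=np.radians(yaw); ty=np.array([np.cos(a),np.sin(a),0]); tz=np.array([0,0,-1.]); D=np.c_[np.cross(ty,tz),ty,tz]
    print("t",round(s["time"],2),"pos",s["eef_pos"].round(4),"gap",round(s["finger_gap"],4),"grip",round(s["grip_force"],1),"F",s["force"].round(1))
    print("shift",(M.T@(np.array([x,y,z])-s["eef_pos"])).round(4),"turn",np.degrees(R.from_matrix(M.T@D).as_rotvec()).round(2))
E
python3 -c "
from h import *
go(.4485,-.1165,.20,-11)"
```

```text
t 0.35 pos [ 0.1807 -0.6242  0.2081] gap 0.0877 grip 0.0 F [ 0.5 -0.1  0.5]
shift [ 0.3984 -0.4132  0.0083] turn [-2.000e-02 -1.000e-02 -6.285e+01]
```

Request:
move_arm([
  [[0.398,-0.413,0.008],[0,0,-62.9],0],
  [[0.398,-0.413,0.008],[0,0,-62.9],0],
  [[0.398,-0.413,0.008],[0,0,-62.9],0],
  [[0.398,-0.413,0.008],[0,0,-62.9],0],
  [[0.398,-0.413,0.008],[0,0,-62.9],0],
  [[0.398,-0.413,0.008],[0,0,-62.9],0],
  [[0.398,-0.413,0.008],[0,0,-62.9],0],
  [[0.398,-0.413,0.008],[0,0,-62.9],0],
], grip_force=20)

```text
time: 1.15
eef_pos: [0.3678, -0.2689, 0.203]
ee_rot: [2.418, 2.004, -0.0]
force: [1.2, 0.2, 0.5]
finger_gap: 0.0882
grip_force: 0.0
```

```bash
python3 -c "
from h import *
go(.4485,-.1165,.20,-11)"
```

```text
t 1.15 pos [ 0.3678 -0.2689  0.203 ] gap 0.0882 grip 0.0 F [1.2 0.2 0.5]
shift [0.1648 0.051  0.0029] turn [0.04 0.04 0.3 ]
```

Request:
move_arm([
  [[0.165,0.051,0.003],[0,0,0],0],
  [[0.165,0.051,0.003],[0,0,0],0],
  [[0.165,0.051,0.003],[0,0,0],0],
  [[0.165,0.051,0.003],[0,0,0],0],
  [[0.165,0.051,0.003],[0,0,0],0],
  [[0.165,0.051,0.003],[0,0,0],0],
  [[0.165,0.051,0.003],[0,0,0],0],
])

```text
time: 1.85
eef_pos: [0.448, -0.1197, 0.1996]
ee_rot: [2.425, 1.997, -0.001]
force: [-0.4, -0.0, -0.2]
finger_gap: 0.088
grip_force: 0.0
```

Run:
```python
from h import *
go(.4485,-.1165,.20,-11)
w=cam("wrist"); f=w["frame"].copy()
for p in [(.4485,-.1165,.125),(.466,-.006,.045),(.457,-.0555,.045),(.445,-.113,.045)]:
    u=proj(w,p); print(u.round(1)); 
save("w1.png",f)
```

```text
t 1.85 pos [ 0.448  -0.1197  0.1996] gap 0.088 grip 0.0 F [-0.4 -0.  -0.2]
shift [ 0.0033 -0.0001 -0.0004] turn [-0.03  0.04 -0.08]
[281.7 207.7]
[277.1  61.2]
[278.  120.6]
[277.3 184.3]
```

View pics/w1.png

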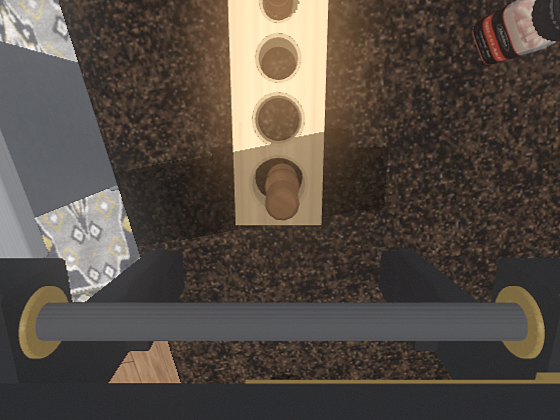

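The wrist view shows tamper 32's top at (283,205), hole_48 at (277,184), hole_40 at (278,118) and hole_32 at (278,60). All are within 2 px of my projected points. I'll descend and grip.

Run:
```python
from h import *
w=cam("wrist"); g=cv2.GaussianBlur(cv2.cvtColor(w["frame"],cv2.COLOR_RGB2GRAY),(3,3),0)
for nm,(u,v) in {"h32":(278,60),"h40":(278,118)}.items():
    r=g[v-27:v+27,u-30:u+30]; m=cv2.threshold(r,0,255,cv2.THRESH_BINARY_INV+cv2.THRESH_OTSU)[1]
    m[:, :2]=0
    k=max(cv2.findContours(m,cv2.RETR_EXTERNAL,1)[0],key=lambda k:cv2.contourArea(k) if cv2.pointPolygonTest(k,(30,27),False)>=0 else 0)
    e=cv2.fitEllipse(cv2.convexHull(k)); c=(e[0][0]+u-30,e[0][1]+v-27); print(nm,np.round(c,1),np.round(e[1],1),onz(w,*c,.045).round(4))
t=(283,199); print("tamper top",onz(w,*t,.125))
```

```text
h32 [277.6  58.3] [39.  42.9] [ 0.467  -0.0039  0.045 ]
h40 [281.7 124.5] [47.4 62.2] [ 0.4597 -0.0596  0.045 ]
tamper top [ 0.45067341 -0.110341    0.125     ]
```

Request:
move_arm([
  [[0.003,0,0.05],[0,0,0],0],
  [[0.003,0,0.09],[0,0,0],0],
  [[0.003,0,0.113],[0,0,0],0],
  [[0.003,0,0.113],[0,0,0],0],
  [[0.003,0,0.113],[0,0,0],0],
  [[0.003,0,0.113],[0,0,0],0],
])

```text
time: 2.55
eef_pos: [0.4504, -0.1159, 0.0882]
ee_rot: [2.422, 1.997, 0.002]
force: [-0.2, 0.2, 0.7]
finger_gap: 0.0882
grip_force: 0.0
```

Request:
move_arm([
  [[0,0,0],[0,0,0],0.8],
  [[0,0,0],[0,0,0],0.8],
  [[0,0,0],[0,0,0],0.8],
  [[0,0,0],[0,0,0],0.8],
  [[0,0,0],[0,0,0],0.8],
  [[0,0,0],[0,0,0],0.8],
  [[0,0,0],[0,0,0],0.8],
  [[0,0,0],[0,0,0],0.8],
], grip_force=20)

```text
time: 3.35
eef_pos: [0.4492, -0.1152, 0.0867]
ee_rot: [-2.423, -1.999, 0.0]
force: [0.5, 1.0, -0.5]
finger_gap: 0.0265
grip_force: 0.0
```

Run:
```python
from h import *
go(.4485,-.1165,.18,-11)
w=cam("wrist"); save("w2.png",w["frame"])
```

```text
t 3.35 pos [ 0.4492 -0.1152  0.0867] gap 0.0265 grip 0.0 F [ 0.5  1.  -0.5]
shift [-0.0014 -0.0005 -0.0933] turn [-0.01 -0.    0.05]
```

View pics/w2.png

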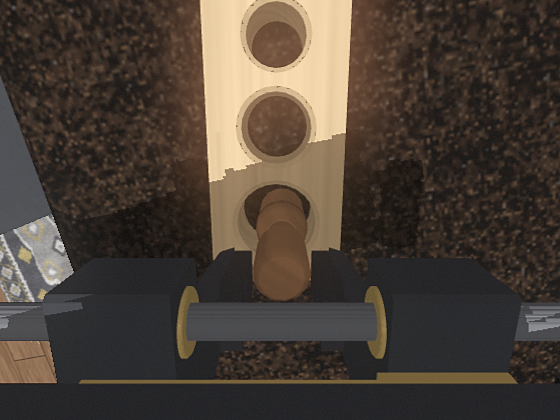

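Request:
move_arm([
  [[0,0,0],[0,0,0],1],
  [[0,0,0],[0,0,0],1],
  [[0,0,0],[0,0,0],1],
], grip_force=20)

```text
time: 3.7
eef_pos: [0.4492, -0.1153, 0.0867]
ee_rot: [-2.423, -1.999, 0.0]
force: [0.5, -0.1, 0.6]
finger_gap: 0.0243
grip_force: 20.0
```

Run:
```python
from h import *
go(.4485,-.1165,.18,-11)
w=cam("wrist"); p=robot.get_state()["eef_pos"]
print(proj(w,[p[0],p[1],.125]),proj(w,[p[0],p[1],.105]))
# scan tamper blob rows/cols
h=cv2.cvtColor(w["frame"],cv2.COLOR_RGB2HSV); m=cv2.inRange(h,(3,100,40),(16,230,230)); m[:225]=0; m[300:]=0;m[:,:245]=0;m[:,320:]=0
k=max(cv2.findContours(m,0,1)[0],key=cv2.contourArea); print(cv2.boundingRect(k))
for v in range(230,302,6): x=np.where(m[v])[0]; print(v,x.min() if len(x) else 0,x.max() if len(x) else 0,end="; ")
```

```text
t 3.7 pos [ 0.4492 -0.1153  0.0867] gap 0.0243 grip 20.0 F [ 0.5 -0.1  0.6]
shift [-0.0013 -0.0004 -0.0933] turn [-0.01 -0.    0.05]
[282.40620688 279.81719086] [282.25612728 261.46193695]
(252, 225, 58, 75)
230 256 307; 236 258 305; 242 258 304; 248 256 306; 254 255 307; 260 254 308; 266 254 308; 272 254 309; 278 254 309; 284 255 307; 290 258 303; 296 266 305;
```

Request:
move_arm([
  [[0,0,-0.02],[0,0,0],1],
  [[0,0,-0.05],[0,0,0],1],
  [[0,0,-0.075],[0,0,0],1],
  [[0,0,-0.075],[0,0,0],1],
  [[0.04,0,-0.075],[0,0,0],1],
  [[0.08,0,-0.075],[0,0,0],1],
  [[0.09,0,-0.075],[0,0,0],1],
  [[0.09,0,-0.075],[0,0,0],1],
])

```text
time: 4.55
eef_pos: [0.4659, -0.0252, 0.1609]
ee_rot: [-2.419, -2.003, 0.001]
force: [0.4, -0.8, -1.3]
finger_gap: 0.0242
grip_force: 20.0
```

Run:
```python
from h import *
go(.4667,-.0045,.12,-11)
w=cam("wrist"); p=robot.get_state()["eef_pos"]
for z in (.04,.12): print(proj(w,[p[0],p[1],p[2]+z]))
s,t=cam("scene"),cam("top")
# pixels in front: foot location in scene/top
out=np.zeros((420,800,3),np.uint8); out[:,:400]=w["frame"][:,80:480]; out[:400,400:]=cv2.resize(s["frame"][190:340,210:360],(400,400)); save("w3.png",out)
print(proj(s,[p[0],p[1],p[2]-.087]),proj(s,[p[0],p[1],p[2]-.087+.06]),proj(s,[.4667,-.0045,.045]))
```

```text
t 4.55 pos [ 0.4659 -0.0252  0.1609] gap 0.0242 grip 20.0 F [ 0.4 -0.8 -1.3]
shift [ 0.0205 -0.003   0.0409] turn [-0.07 -0.02  0.27]
[282.50713267 285.52415777]
[283.57612902 465.09782524]
[272.1104131  257.74554609] [272.58616851 236.37559731] [267.72919078 259.10501996]
```

View pics/w3.png

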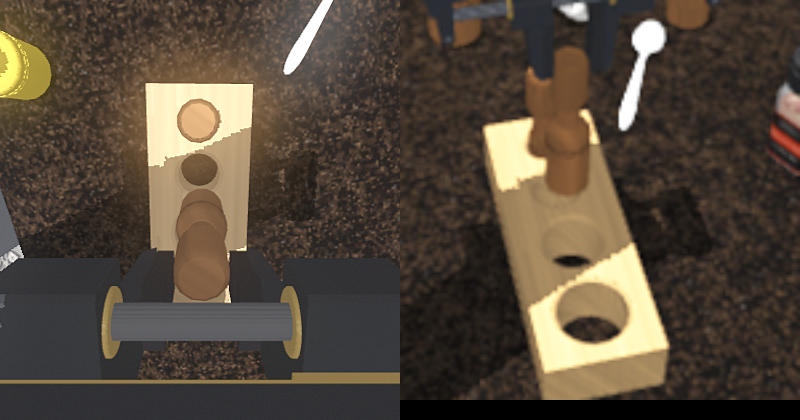

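The held tamper hangs upright. Its foot is at scene (272.6,258.6) against an expected (272.1,257.7), so its axis matches the TCP. I'll move over hole_32 and lower.

Request:
move_arm([
  [[0.0205,-0.003,0],[0,0,0.2],1],
  [[0.0205,-0.003,0],[0,0,0.2],1],
  [[0.0205,-0.003,0],[0,0,0.2],1],
  [[0.0205,-0.003,0.012],[0,0,0.2],1],
  [[0.0205,-0.003,0.025],[0,0,0.2],1],
  [[0.0205,-0.003,0.03],[0,0,0.2],1],
  [[0.0205,-0.003,0.03],[0,0,0.2],1],
])

```text
time: 5.4
eef_pos: [0.4662, -0.0065, 0.1304]
ee_rot: [-2.426, -1.994, 0.003]
force: [0.6, 0.3, -1.2]
finger_gap: 0.0244
grip_force: 20.0
```

Request:
move_arm([
  [[0,0,0.005],[0,0,0],1],
  [[0,0,0.01],[0,0,0],1],
  [[0,0,0.01],[0,0,0],1],
])

```text
time: 5.7
eef_pos: [0.4669, -0.0063, 0.1212]
ee_rot: [-2.426, -1.995, 0.001]
force: [0.4, 0.6, -0.6]
finger_gap: 0.0244
grip_force: 20.0
```

```bash
python3 -c "
from h import *
go(.4667,-.0045,.088,-11);print(robot.get_state()['wrist_torque'])"
```

```text
t 5.7 pos [ 0.4669 -0.0063  0.1212] gap 0.0244 grip 20.0 F [ 0.4  0.6 -0.6]
shift [ 0.0017 -0.0005  0.0332] turn [-0.05  0.01 -0.15]
[-0.05106263 -0.0564886   0.01077605]
```

Request:
move_arm([
  [[0.001,0,0.008],[0,0,0],1],
  [[0.001,0,0.016],[0,0,0],1],
  [[0.001,0,0.024],[0,0,0],1],
  [[0.001,0,0.03],[0,0,0],1],
  [[0.001,0,0.033],[0,0,0],1],
  [[0.001,0,0.033],[0,0,0],1],
])

```text
time: 6.3
eef_pos: [0.4671, -0.0052, 0.0882]
ee_rot: [-2.426, -1.995, 0.001]
force: [-0.0, 0.1, -0.6]
finger_gap: 0.0245
grip_force: 20.0
```

Request:
move_arm([
  [[0,0,0.0015],[0,0,0],1],
  [[0,0,0.0015],[0,0,0],0.3],
  [[0,0,0.0015],[0,0,0],0.3],
  [[0,0,0.0015],[0,0,0],0.3],
  [[0,0,0.0015],[0,0,0],0.3],
  [[0,0,0.0015],[0,0,0],0.3],
])

```text
time: 6.9
eef_pos: [0.4675, -0.0053, 0.0873]
ee_rot: [2.427, 1.995, 0.0]
force: [-0.4, 0.3, 0.2]
finger_gap: 0.0607
grip_force: 0.0
```

Request:
move_arm([
  [[0,0,-0.04],[0,0,0],0.0],
  [[0,0,-0.08],[0,0,0],0],
  [[0,0,-0.13],[0,0,0],0],
  [[0,0,-0.13],[0,0,0],0],
  [[0,0,-0.13],[0,0,0],0],
])

```text
time: 7.4
eef_pos: [0.4681, -0.0055, 0.2181]
ee_rot: [2.426, 1.993, 0.002]
force: [-0.2, -0.0, -0.7]
finger_gap: 0.0879
grip_force: 0.0
```

Run:
```python
from h import *
go(.473,.225,.215,10)
s,t=cam("scene"),cam("top")
out=np.zeros((420,800,3),np.uint8); out[:400,:400]=cv2.resize(s["frame"][190:340,200:350],(400,400)); out[:280,400:]=cv2.resize(t["frame"][120:260,215:415],(400,280)); save("chk1.png",out)
```

```text
t 7.4 pos [ 0.4681 -0.0055  0.2181] gap 0.0879 grip 0.0 F [-0.2 -0.  -0.7]
shift [ 0.227  -0.0399  0.003 ] turn [  0.14   0.04 -21.18]
```

View pics/chk1.png

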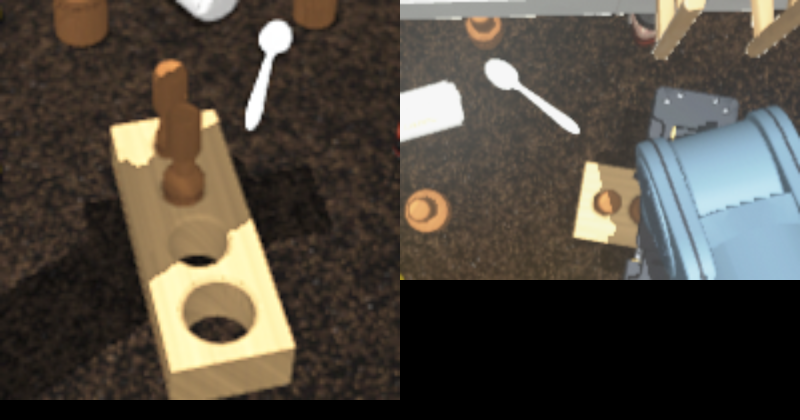

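The 32 now stands in hole_32, at scene crop (182,150), upright beside the 24. Hole_48 is empty. Next is the 48.

Request:
move_arm([
  [[0.227,-0.04,0.003],[0,0,-21],0],
  [[0.227,-0.04,0.003],[0,0,-21],0],
  [[0.227,-0.04,0.003],[0,0,-21],0],
  [[0.227,-0.04,0.003],[0,0,-21],0],
  [[0.227,-0.04,0.003],[0,0,-21],0],
  [[0.227,-0.04,0.003],[0,0,-21],0],
  [[0.227,-0.04,0.003],[0,0,-21],0],
  [[0.227,-0.04,0.003],[0,0,-21],0],
])

```text
time: 8.3
eef_pos: [0.4718, 0.2233, 0.2131]
ee_rot: [-2.024, -2.402, 0.004]
force: [-0.2, 0.0, 0.4]
finger_gap: 0.0881
grip_force: 0.0
```

Run:
```python
from h import *
go(.473,.225,.215,10)
w,s,t=cam("wrist"),cam("scene"),cam("top")
print([proj(w,p).round(1) for p in [(.473,.23,.125),(.473,.23,.06)]])
h=cv2.cvtColor(w["frame"],cv2.COLOR_RGB2HSV); m=cv2.inRange(h,(3,90,40),(16,230,240)); m[260:]=0
for k in cv2.findContours(m,0,1)[0]:
    if cv2.contourArea(k)>300: print(cv2.boundingRect(k),cv2.minEnclosingCircle(k))
out=np.zeros((420,800,3),np.uint8); out[:,:560]=w["frame"]; out[:240,560:]=cv2.resize(t["frame"][190:250,200:260],(240,240)); save("w4.png",out)
```

```text
t 8.3 pos [0.4718 0.2233 0.2131] gap 0.0881 grip 0.0 F [-0.2  0.   0.4]
shift [ 0.0014  0.0014 -0.0019] turn [-0.13  0.08 -0.24]
[array([284.3, 199.6]), array([283.9, 184.3])]
(430, 240, 52, 20) ((455.5, 256.0), 25.675962448120117)
(533, 116, 27, 55) ((559.0, 143.0), 27.000099182128906)
(98, 55, 213, 205) ((198.5, 157.5), 141.4373779296875)
(169, 10, 185, 66) ((261.1031799316406, 46.022926330566406), 92.55020141601562)
(390, 0, 101, 81) ((442.5, 38.5), 59.3001823425293)
```

View pics/w4.png

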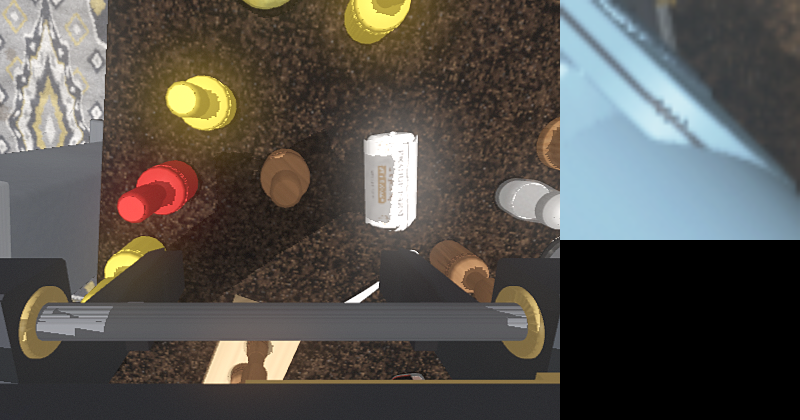

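The wrist view shows the brown 48: shoulder top edge at v=150 and grip's lower edge at v=209, centred at u=285. A red look-alike is at (170,188), with yellow ones around. I'll refine the point.

Run:
```python
from h import *
w=cam("wrist"); L=cv2.cvtColor(w["frame"],cv2.COLOR_RGB2LAB).astype(int)
m=((L[...,1]>140)&(L[...,0]>45)).astype(np.uint8); m[:140]=0;m[225:]=0;m[:,:245]=0;m[:,325:]=0
k=max(cv2.findContours(m,0,1)[0],key=cv2.contourArea); x,y,a,b=cv2.boundingRect(k); print(x,y,a,b)
print(proj(w,(.473,.23,.05))-proj(w,(.473,.23,.06)))
for v in range(y,y+b,5): q=np.where(m[v])[0]; print(v,q.min(),q.max(),end="; ")
# edge casts: top edge of shoulder (+24mm along tool x at z .06), bottom edge of grip (-13mm at z~.115)
yaw=np.radians(10+90); d=np.array([np.cos(yaw),np.sin(yaw),0])
u=x+a/2
print(onz(w,u,y,.058)-.024*d, onz(w,u,y+b,.117)-0+.013*d)
```

```text
276 153 6 6
[-0.05122975 -1.85085102]
153 277 279; 158 277 277; [0.46842681 0.23467874 0.058     ] [0.46219765 0.27211664 0.117     ]
```

Run:
```python
from h import *
w=cam("wrist")
d=np.array([np.cos(np.radians(100)),np.sin(np.radians(100)),0])
u=285.5
print(onz(w,u,149.5,.058)-.024*d, onz(w,u,209.5,.118)+.013*d)
go(.472,.234,.0865,10)
```

```text
[0.47392636 0.23919915 0.058     ] [0.47410501 0.23381243 0.118     ]
t 8.55 pos [0.4723 0.2242 0.2142] gap 0.0877 grip 0.0 F [-0.   0.4  0.1]
shift [0.0098 0.0013 0.1277] turn [-0.    0.03 -0.24]
```

Request:
move_arm([
  [[0.01,0.003,0.04],[0,0,0],0],
  [[0.01,0.003,0.08],[0,0,0],0],
  [[0.01,0.003,0.11],[0,0,0],0],
  [[0.01,0.003,0.127],[0,0,0],0],
  [[0.01,0.003,0.127],[0,0,0],0],
  [[0.01,0.003,0.127],[0,0,0],0],
])

```text
time: 9.15
eef_pos: [0.4737, 0.2356, 0.0877]
ee_rot: [2.023, 2.404, 0.0]
force: [0.5, 0.6, 0.3]
finger_gap: 0.0882
grip_force: 0.0
```

Run:
```python
from h import *
go(.4738,.2345,.0865,10)
w=cam("wrist"); p=robot.get_state()["eef_pos"]
print([proj(w,[p[0],p[1],z]).round(1) for z in (.06,.118,.125)])
save("w5.png",w["frame"][60:330,100:460])
```

```text
t 9.15 pos [0.4737 0.2356 0.0877] gap 0.0882 grip 0.0 F [0.5 0.6 0.3]
shift [-0.0011 -0.0001  0.0012] turn [ 0.01 -0.01 -0.17]
[array([282. , 231.6]), array([282.4, 271.7]), array([282.5, 278.5])]
```

View pics/w5.png

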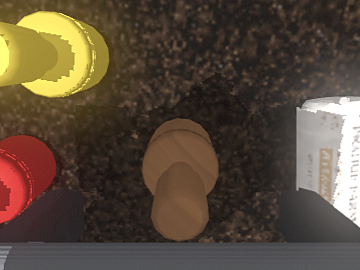

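The view shows the 48's grip centred at full-frame (280,273), against (282,272) expected. The fingers straddle it, clear of the red look-alike. Closing now.

Request:
move_arm([
  [[0,-0.001,0.001],[0,0,0],1],
  [[0,-0.001,0.001],[0,0,0],1],
  [[0,-0.001,0.001],[0,0,0],1],
  [[0,-0.001,0.001],[0,0,0],1],
  [[0,-0.001,0.001],[0,0,0],1],
  [[0,-0.001,0.001],[0,0,0],1],
  [[0,-0.001,0.001],[0,0,0],1],
  [[0,-0.001,0.001],[0,0,0],1],
], grip_force=28)

```text
time: 10.0
eef_pos: [0.4724, 0.2354, 0.0862]
ee_rot: [-2.022, -2.404, 0.0]
force: [0.1, 0.1, -0.1]
finger_gap: 0.0262
grip_force: 0.1
```

Request:
move_arm([
  [[0,0,0],[0,0,0],1],
  [[0,0,0],[0,0,0],1],
  [[0,0,-0.02],[0,0,0],1],
  [[0,0,-0.06],[0,0,0],1],
  [[0,0,-0.11],[0,0,0],1],
  [[0,0,-0.165],[0,0,0],1],
  [[0,0,-0.165],[0,0,0],1],
  [[0,0,-0.165],[0,0,0],1],
])

```text
time: 10.8
eef_pos: [0.4729, 0.2356, 0.2521]
ee_rot: [2.022, 2.402, 0.003]
force: [-0.0, -0.5, -2.5]
finger_gap: 0.0242
grip_force: 28.0
```

```bash
python3 -c "
from h import *
go(.445,-.1125,.25,-11);print(robot.get_state()['q'].round(2))"
```

```text
t 10.8 pos [0.4729 0.2356 0.2521] gap 0.0242 grip 28.0 F [-0.  -0.5 -2.5]
shift [-0.3382 -0.0869  0.0018] turn [ 0.13 -0.03 20.82]
[ 0.03  0.37 -0.72  1.78  0.27  1.09 -0.61]
```

Run:
```python
from h import *
s,t=cam("scene"),cam("top")
for n,c in(("s",s),("t",t)):
    for nm,q in {"h48":(.445,-.113,.045),"h40":(.4568,-.0555,.045)}.items():
        u,v=proj(c,q).round().astype(int); g=cv2.cvtColor(c["frame"],cv2.COLOR_RGB2HSV); r=c["frame"][v-16:v+17,u-18:u+19]
        G=cv2.resize(cv2.cvtColor(r,cv2.COLOR_RGB2GRAY),None,fx=4,fy=4,interpolation=cv2.INTER_CUBIC)
        m=cv2.threshold(G,0,255,cv2.THRESH_BINARY_INV+cv2.THRESH_OTSU)[1]
        ks=[k for k in cv2.findContours(m,0,1)[0] if cv2.contourArea(k)>800]
        for k in ks:
            e=cv2.fitEllipse(cv2.convexHull(k)); p=((e[0][0]+.5)/4-.5+u-18,(e[0][1]+.5)/4-.5+v-16); print(n,nm,np.round(p,1),np.round(np.array(e[1])/4,1),onz(c,*p,.045).round(4))
out=np.zeros((400,800,3),np.uint8); out[:,:400]=cv2.resize(s["frame"][240:340,230:330],(400,400),interpolation=2); out[:,400:]=cv2.resize(t["frame"][180:280,310:410],(400,400),interpolation=2); save("h48.png",out)
```

```text
s h48 [281.6 307. ] [23.2 27.7] [ 0.444  -0.1178  0.045 ]
s h40 [274.  281.1] [17.6 22.3] [ 0.4556 -0.0592  0.045 ]
s h40 [268. 262.] [ 9.8 16.3] [ 0.4642 -0.0117  0.045 ]
t h48 [386.7 233.2] [22.3 22.8] [ 0.4452 -0.1139  0.045 ]
t h40 [359.8 228.7] [18.6 19. ] [ 0.4568 -0.0551  0.045 ]
```

View pics/h48.png

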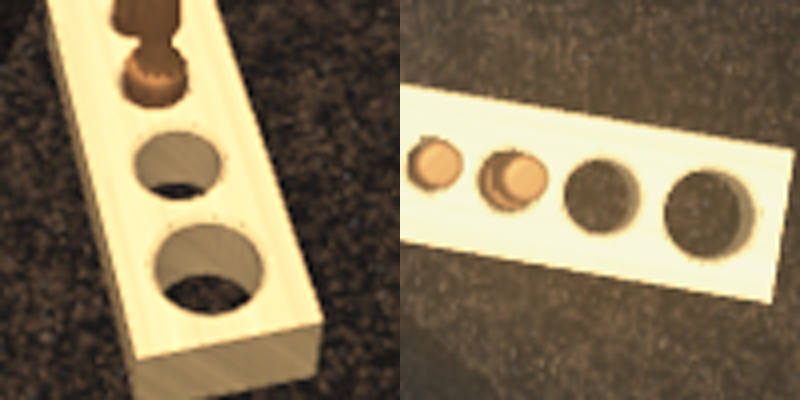

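Hole_48 is now empty, centred at scene (281.6,307) and top (387,233), which gives about (0.445,-0.115). The 32 is well seated. I'll carry the 48 over at height.

Request:
move_arm([
  [[-0.34,-0.087,0],[0,0,20.8],1],
  [[-0.34,-0.087,0],[0,0,20.8],1],
  [[-0.34,-0.087,0],[0,0,20.8],1],
  [[-0.34,-0.087,0],[0,0,20.8],1],
  [[-0.34,-0.087,0],[0,0,20.8],1],
  [[-0.34,-0.087,0],[0,0,20.8],1],
  [[-0.34,-0.087,0],[0,0,20.8],1],
  [[-0.34,-0.087,0],[0,0,20.8],1],
])

```text
time: 11.7
eef_pos: [0.4419, -0.1218, 0.2488]
ee_rot: [-2.433, -1.985, 0.008]
force: [0.2, -0.5, -2.4]
finger_gap: 0.0243
grip_force: 28.0
```

Request:
move_arm([
  [[0,0,0],[0,0,0],1],
  [[0,0,0],[0,0,0],1],
])

```text
time: 11.9
eef_pos: [0.4442, -0.1129, 0.25]
ee_rot: [-2.42, -1.999, 0.001]
force: [0.4, 1.0, -1.0]
finger_gap: 0.0245
grip_force: 28.0
```

```bash
python3 -c "
from h import *
go(.4448,-.115,.145,-11)"
```

```text
t 11.9 pos [ 0.4442 -0.1129  0.25  ] gap 0.0245 grip 28.0 F [ 0.4  1.  -1. ]
shift [-0.002   0.0013  0.105 ] turn [-0.15 -0.07  0.13]
```

Request:
move_arm([
  [[-0.002,0.001,0.03],[-0.1,0,0],1],
  [[-0.002,0.001,0.06],[-0.1,0,0],1],
  [[-0.002,0.001,0.09],[-0.1,0,0],1],
  [[-0.002,0.001,0.105],[-0.1,0,0],1],
  [[-0.002,0.001,0.105],[-0.1,0,0],1],
  [[-0.002,0.001,0.105],[-0.1,0,0],1],
])

```text
time: 12.5
eef_pos: [0.4457, -0.1153, 0.1463]
ee_rot: [2.421, 2.002, 0.002]
force: [-0.4, -0.7, -2.5]
finger_gap: 0.0241
grip_force: 28.0
```

Run:
```python
from h import *
go(.4448,-.115,.125,-11)
s=cam("scene"); p=robot.get_state()["eef_pos"]; zf=p[2]-.0865
u,v=proj(s,[p[0],p[1],zf+.03]); print("expected mid cyl",u,v)
h=cv2.cvtColor(s["frame"],cv2.COLOR_RGB2HSV); m=cv2.inRange(h,(2,90,20),(16,240,230))
for r in range(int(v)-8,int(v)+30,3):
    q=[x for x in np.where(m[r])[0] if abs(x-u)<25]; print(r,min(q,default=0),max(q,default=0),end="; ")
print("foot bottom expected",proj(s,[p[0],p[1],zf]),"hole",proj(s,[.4448,-.115,.045]))
```

```text
t 12.5 pos [ 0.4457 -0.1153  0.1463] gap 0.0241 grip 28.0 F [-0.4 -0.7 -2.5]
shift [ 0.0001 -0.0009  0.0213] turn [ 0.07 -0.03  0.18]
expected mid cyl 282.95032030752617 290.6595370211373
282 270 306; 285 269 297; 288 269 304; 291 270 296; 294 269 296; 297 269 303; 300 270 304; 303 270 295; 306 272 306; 309 274 307; 312 280 287; 315 258 278; 318 258 258; foot bottom expected [282.42984613 300.70069464] hole [281.3017529  305.60031376]
```

The cylinder is centred at u=282.9, as expected. Inserting.

Request:
move_arm([
  [[0,-0.001,0.008],[0,0,0],1],
  [[0,-0.001,0.016],[0,0,0],1],
  [[0,-0.001,0.022],[0,0,0],1],
  [[0,-0.001,0.026],[0,0,0],1],
  [[0,-0.001,0.026],[0,0,0],1],
])

```text
time: 13.05
eef_pos: [0.444, -0.1163, 0.1196]
ee_rot: [2.423, 1.999, 0.001]
force: [-0.9, -0.3, -1.7]
finger_gap: 0.0242
grip_force: 28.0
```

```bash
python3 -c "
from h import *
go(.4448,-.115,.0865,-11);print(robot.get_state()['wrist_torque'])"
```

```text
t 13.05 pos [ 0.444  -0.1163  0.1196] gap 0.0242 grip 28.0 F [-0.9 -0.3 -1.7]
shift [0.0014 0.0005 0.0331] turn [ 0.03 -0.01  0.05]
[ 0.00027351 -0.06792779 -0.01598234]
```

It's in, with the foot at about 33 mm and no contact force. Going on down.

Request:
move_arm([
  [[0,0,0.008],[0,0,0],1],
  [[0,0,0.016],[0,0,0],1],
  [[0,0,0.024],[0,0,0],1],
  [[0,0,0.03],[0,0,0],1],
  [[0,0,0.032],[0,0,0],1],
  [[0,0,0.032],[0,0,0],1],
])

```text
time: 13.65
eef_pos: [0.4443, -0.1163, 0.0878]
ee_rot: [2.423, 1.999, 0.001]
force: [0.1, -0.1, -2.7]
finger_gap: 0.0243
grip_force: 28.0
```

```bash
python3 -c "
from h import *
go(.4448,-.115,.0865,-11)"
```

```text
t 13.65 pos [ 0.4443 -0.1163  0.0878] gap 0.0243 grip 28.0 F [ 0.1 -0.1 -2.7]
shift [0.0014 0.0002 0.0013] turn [ 0.05 -0.01  0.06]
```

Request:
move_arm([
  [[0,0,0.0015],[0,0,0],1],
  [[0,0,0.0015],[0,0,0],0.3],
  [[0,0,0.0015],[0,0,0],0.2],
  [[0,0,0.0015],[0,0,0],0.2],
  [[0,0,0.0015],[0,0,0],0.2],
  [[0,0,0.0015],[0,0,0],0.2],
  [[0,0,0.0015],[0,0,0],0],
])

```text
time: 14.35
eef_pos: [0.4446, -0.1165, 0.0868]
ee_rot: [2.422, 1.998, 0.002]
force: [0.2, -0.9, -0.2]
finger_gap: 0.0701
grip_force: 0.0
```

Request:
move_arm([
  [[0,0,-0.04],[0,0,0],0],
  [[0,0,-0.08],[0,0,0],0],
  [[0,0,-0.13],[0,0,0],0],
  [[-0.05,0,-0.15],[0,0,0],0],
  [[-0.1,0,-0.15],[0,0,0],0],
  [[-0.13,0,-0.15],[0,0,0],0],
  [[-0.13,0,-0.15],[0,0,0],0],
  [[-0.13,0,-0.15],[0,0,0],0],
])

```text
time: 15.15
eef_pos: [0.4193, -0.2441, 0.2365]
ee_rot: [2.424, 1.997, 0.002]
force: [-0.4, 0.1, -0.1]
finger_gap: 0.0882
grip_force: 0.0
```

Run:
```python
from h import *
go(.4448,-.115,.0865,-11)
s,t=cam("scene"),cam("top")
out=np.zeros((420,800,3),np.uint8); out[:,:400]=cv2.resize(s["frame"][130:340,180:380],(400,420),interpolation=2); out[:280,400:]=cv2.resize(t["frame"][120:260,215:415],(400,280),interpolation=2); save("end.png",out)
```

```text
t 15.15 pos [ 0.4193 -0.2441  0.2365] gap 0.0882 grip 0.0 F [-0.4  0.1 -0.1]
shift [1.315e-01 1.000e-04 1.501e-01] turn [ 0.08 -0.03 -0.04]
```

View pics/end.png

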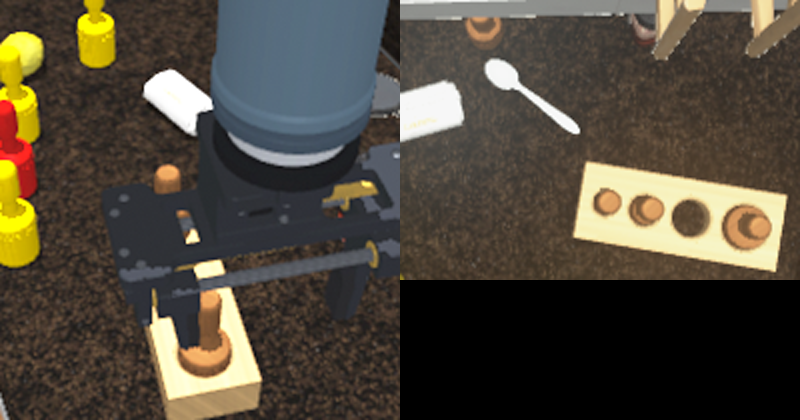

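The top view shows the 24 at crop (607,203), the 32 in hole_32 at (646,209), hole_40 empty, and the 48 filling the widest hole at (747,228). The back tamper is untouched at (484,28), and the gripper is clear. Handing in.

```bash
python3 -c "
from h import *
print(robot.sign_off())"
```

```text
the job is handed in; nothing more can be done
None
```

The 32 mm tamper now stands in its own hole and the 48 mm tamper in the widest hole, both right down and upright in the camera check. The other two were left where they were, and the job was handed in at about 15 s.

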